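# Swap the mixed-up vessels onto the stands of their size

### The job

The vessels by the balance are mixed up: take the smaller beaker out of the steel dish, and stand each vessel upright and flat inside the rim of the grey round stand that matches its width: the steel dish (the widest) on the widest stand, the larger beaker on the middle stand, the smaller beaker on the narrowest. The dish and the larger beaker stand in each other's places, so park one on a free spot such as the cork mat while you swap them. Let no vessel tip over, and leave the tip box, the timer and the vial rack where they are.

Things in the scene. Friction and masses are not known exactly. Their poses are not given: they have to be found in the camera images.
- steel_dish: low open dish of dark grey steel with straight sides, outer diameter 64 mm, height 36 mm, wall 2 mm, inner floor 3 mm above its underside, about 120 g. At the start it stands on the middle stand with the smaller beaker in it. Origin: centre of its underside; z up its axis. Grip across its outside.
- beaker_large: larger open glass beaker, clear, 52 mm across at the lip and about 51 mm where it is gripped just below (tapering to 44 mm at the foot), height 68 mm, pale in its lower part, about 50 g. At the start it stands on the widest stand. Origin: centre of its underside; z up its axis.
- beaker_small: smaller open glass beaker, clear, 44 mm across at the lip and about 43 mm where it is gripped just below (tapering to 36 mm at the foot), height 55 mm, about 35 g. At the start it stands loosely inside the steel dish, its foot on the dish floor, its top 22 mm above the dish's rim. Origin: centre of its underside; z up its axis.
- stand_wide: plain grey plastic round stand fixed to the worktop, a shallow tray: outer diameter 100 mm, flat floor of diameter 92 mm at 4 mm above the worktop, rim 8 mm high and 4 mm wide. Origin: centre of its underside, on the worktop; z up. Place for the steel dish. The three stands and the cork mat change places from start to start.
- stand_middle: plain grey plastic round stand fixed to the worktop, a shallow tray: outer diameter 84 mm, flat floor of diameter 76 mm at 4 mm above the worktop, rim 8 mm high and 4 mm wide. Origin: centre of its underside, on the worktop; z up. Place for the larger beaker.
- stand_narrow: plain grey plastic round stand fixed to the worktop, a shallow tray: outer diameter 66 mm, flat floor of diameter 58 mm at 4 mm above the worktop, rim 8 mm high and 4 mm wide. Origin: centre of its underside, on the worktop; z up. Place for the smaller beaker; empty at the start.
- cork_mat: square cork mat 80 x 80 mm, 4 mm thick, fixed to the worktop, empty: a free spot. Origin: centre of its underside, on the worktop.
- tip_box: box of pipette tips with blue base, 90 x 122 x 68 mm high, a bystander. Origin: centre of its underside.
- timer: small flat white timer, 62 x 66 x 18 mm high, a bystander. Origin: centre of its underside.
- rack: rack full of small vials, 96 x 184 x 36 mm high, a bystander beyond the stands. Origin: centre of its underside.
Mind the look-alikes: they are no part of the job. What is shaped like the beaker_large but yellow is not meant.

How it is judged:
At the end, for the whole second after the job is handed in: The steel dish stands flat within the rim of the widest stand and the larger beaker within that of the middle stand (each at most 15 mm off its centre), the smaller beaker within that of the narrowest (at most 10 mm off), all upright within 0.1 rad, on the stand's floor, released and at rest (horizontal distance between steel_dish and stand_wide below 0.015 m and z of steel_dish in the frame of stand_wide between 0.002 and 0.007 m and angle between each of steel_dish, beaker_large, beaker_small's own z axis and vertical below 0.1 rad and linear speed of each of steel_dish, beaker_large, beaker_small below 0.02 m/s and horizontal distance between beaker_large and stand_middle below 0.015 m and z of beaker_large in the frame of stand_middle between 0.002 and 0.007 m and horizontal distance between beaker_small and stand_narrow below 0.01 m and z of beaker_small in the frame of stand_narrow between 0.002 and 0.007 m); the robot touches nothing.
It fails at once if a vessel tips over (angle between any of steel_dish, beaker_large, beaker_small's own z axis and vertical above 0.7 rad).
It fails at once if the tip box, the timer or the vial rack is shifted by more than 25 mm (distance of any of tip_box, timer, rack from where it was at the start of the episode above 0.025 m).
It also fails if it takes over 112 s, if anything falls off the work surface, if the arm or the gripper's body presses on something with over 40 N, if the wrist force passes 120 N, or if a joint passes its speed limit or range.

### The arm

A 6-joint arm with a two-finger parallel gripper is mounted at the origin on a cart in front of the work surface, level with it; the furniture and walls round the work are solid. World frame = base frame: x ahead of the robot, y to its left, z up, the work surface at z = 0. Lengths are in m, angles in rad, forces in N, time in s.
With the tool pointing down it reaches from about 0.35 to 0.85 m from the base axis. Payload 8.1 kg.
Tool frame: the origin (TCP) lies midway between the tips of the shut fingers; the grasp point (between the pads) lies 19 mm behind it (robot.grasp_offset is the distance from the TCP to the grasp point, in m); z points along the fingers, y is the line along which they close (so a half turn about z gives the same grasp; the last joint's range is limited). The gripper opens to 85 mm and grips with 20 to 120 N. Pads are 22 mm wide; open, the fingers measure 114 mm over their backs; the gripper's body (76 mm by 85 mm) begins 54 mm behind the grasp point. The pads swing forward as they close: fully open they stand 13 mm farther back than shut.
Start: joints at [-1.295, 0.13, 1.488, -0, 1.523, -0.085], TCP at [0.212, -0.561, 0.231] pointing down, gripper open.
Joint ranges: [-2.96, 2.96], [-0.89, 2.26], [0.02, 2.5], [-1.34, 4.48], [0, 2.73], [-2.66, 2.66]. Speed limits (rad/s): [2.39, 2.39, 2.79, 3.14, 3.14, 3.14].

### API

Orientations are given as a unit quaternion [x, y, z, w].
In Python, from bench import monitor, imaging, ticket, robot gives the robot as it stands.
- The arm moves only by the shell command python3 -m creep 'ROWS' [OPENING] [FORCE]. ROWS is JSON, a list that holds one entry, the list of rows, each a list of 6 numbers: the shift along the tool's x, y, z in cm, then the turn, a rotation vector about the tool's x, y, z in degrees. A call has 1 to 12 rows; each row is the pose to reach, as a shift and turn from the pose commanded when the call began, along the tool's axes at that moment; what a row does not reach only later rows make up. A row lasts 1/12 s, in which the tool goes at most 41.7 mm and 7.16 degrees, less where a joint would pass 70% of its speed; a pose out of reach is approached as far as the arm can. A call with a gripper value outside its range is refused whole. OPENING is the opening, from 0 (shut) to 1 (fully open), set as the call begins (- or left out, the last holds). The fingers move at their own pace and stop on an object; FORCE is the grip in N (left out, the last holds). Time passes only in rows, so rows that repeat a pose let the fingers close. It gives the time, the measured TCP pose, the force, the opening and the grip force at its end, in the units of the state.
- monitor.read_state(): the state, without advancing time (a new reading comes with each control period).
- imaging.camera(name): name is "scene" or "side" or "wrist"; returns (picture, depth): 420x560x3 uint8, red, green, blue; 420x560 float32, m along the optical axis (not along the pixel's ray), 0 where there is no reading.
- imaging.camera_params(name): a dict with "vfov" (degrees; the focal length in pixels is half the picture's height over the tangent of half this angle, whatever the lens; pixels are square), "cx", "cy" (the principal point, pixels), "cam_to_world" (4x4, takes a point from camera to world coordinates). Camera axes: x right, y down, z forward; pixel columns grow to the right and rows downward; lengths in m; the calibration is good to about 2 mm. The wrist camera is an equidistant fisheye: a pixel r from the principal point sees the ray r / f radians off the axis. A picture is of the moment at which its call begins: read the wrist's pose just before it. camera_params takes no time and is no camera call; for the wrist camera it gives the pose at the moment of the call.
- ticket.close_job(): hands the job in; it is judged then, once.
The state is a dict: "clock": time; "joints": joint angles; "dq": joint speeds; "joint_torque": joint torques, N m; "eef_pos": TCP position; "ee_rot": TCP orientation; "force": force on the tool from outside, world axes, zero at the start; "ft_torque": the same for the moment, N m; "width": finger opening in m; "grasp_force": force on a finger pad.
Only numpy, scipy, OpenCV 4.12 (cv2) and the standard library are available. Lean on these libraries where they do the work, as an engineer would, in place of code of your own. Each camera call takes 0.05 s, during which the arm holds its last target. There are 200 camera calls.

## Working session

There is one attempt and no reset: what is moved stays moved. The work goes in short steps, Python scripts to look and compute and a shell command to move; the robot and the scene stay as the last step left them, time stands still between calls to the robot, and variables do not carry over. Pictures are saved under pics/ and viewed, at most 14 in all, crops included, and the job is handed in when it is done.

```bash
ls; mkdir -p pics; python3 - <<'E'
from bench import monitor, imaging, ticket, robot
import cv2,numpy as np
print(monitor.read_state(), robot.grasp_offset)
np.set_printoptions(precision=4,suppress=True)
for n in ("scene","side"):
    p,d=imaging.camera(n); q=imaging.camera_params(n); print(n,q)
    cv2.imwrite(f"pics/{n}0.png",p[:,:,::-1]); np.save(f"pics/{n}0.npy",d)
E
```

```text
pics
{'clock': 0.0, 'joints': array([-1.29539690e+00,  1.31189430e-01,  1.48928135e+00, -8.52117248e-06,
        1.52300388e+00, -8.53948199e-02]), 'dq': array([-3.20538771e-04,  4.96570516e-05, -9.16771868e-04, -3.84733562e-04,
        1.37361968e-04,  2.05125917e-03]), 'joint_torque': array([-7.15083734e-04, -5.69404149e+01, -5.00549769e+01, -2.99053481e-04,
        1.49247417e-02, -3.33384503e-05]), 'eef_pos': array([ 0.21168007, -0.56082675,  0.23022642]), 'ee_rot': array([ 9.83772046e-01,  1.79420391e-01, -9.34992944e-05, -9.36355174e-04]), 'force': array([-0.69096278, -1.3828294 ,  0.64199778]), 'ft_torque': array([ 0.04770428, -0.00293845, -0.00320546]), 'grasp_force': 0.0, 'width': 0.08513521799327942} 0.0187
scene {'vfov': 42.521438162254405, 'cx': 275.63307367606376, 'cy': 207.73665409818037, 'cam_to_world': array([[-0.6441, -0.4346,  0.6294, -0.2121],
       [-0.7649,  0.3762, -0.5229,  0.6982],
       [-0.0095, -0.8182, -0.5748,  0.7406],
       [ 0.    ,  0.    ,  0.    ,  1.    ]])}
side {'vfov': 54.66959225944737, 'cx': 274.7963864872342, 'cy': 212.8689405441557, 'cam_to_world': array([[-0.8494, -0.1795,  0.4963,  0.086 ],
       [-0.5272,  0.3315, -0.7824,  0.7995],
       [-0.0241, -0.9262, -0.3762,  0.4002],
       [ 0.    ,  0.    ,  0.    ,  1.    ]])}
```

View pics/scene0.png

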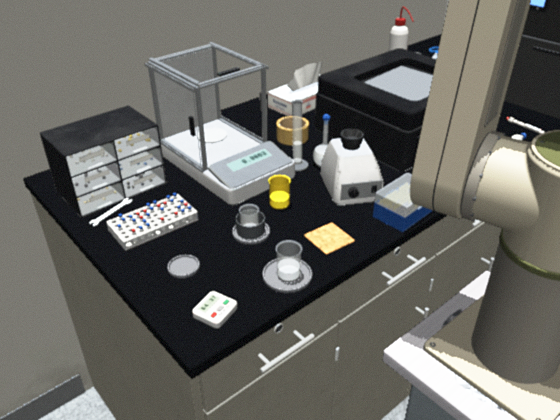

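View pics/side0.png

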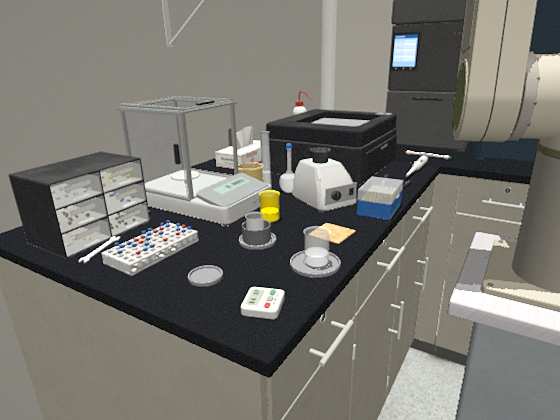

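The scene view shows the larger beaker (288,262) on the wide stand (287,275), the dish holding the smaller beaker (250,222) on the middle stand (251,231), the empty narrow stand (184,266) and the cork mat (329,238). The side view shows the same things at (316,246), (257,232), (206,275) and (333,232).

Things that could be confused, in scene pixels:
- **Larger beaker:** clear with a pale foot at (288,262). The yellow look-alike at (280,192) is not meant, and neither is the tan jar at (292,130).
- **Smaller beaker:** clear, inside the dark dish at (250,215).

Next I'll measure coarsely from both views.

```bash
cat > h.py <<'E'
import numpy as np, cv2
from bench import monitor, imaging, ticket, robot
from scipy.spatial.transform import Rotation as R
from scipy.optimize import least_squares
np.set_printoptions(precision=4,suppress=True)
def rays(q,uv,fish=False):
    uv=np.asarray(uv,float).reshape(-1,2); f=210/np.tan(np.radians(q['vfov']/2))
    d=(uv-[q['cx'],q['cy']])/f
    if fish:
        r=np.linalg.norm(d,axis=1); s=np.where(r>1e-9,np.sin(r)/np.maximum(r,1e-9),1)
        v=np.c_[d*s[:,None],np.cos(r)]
    else: v=np.c_[d,np.ones(len(d))]
    T=q['cam_to_world']; return T[:3,3],v@T[:3,:3].T
def plane(q,uv,z,fish=False):
    o,v=rays(q,uv,fish); return o+v*((z-o[2])/v[:,2])[:,None]
def meet(rs):  # least-squares meeting point of rays [(o,v)..]
    A=np.zeros((3,3));b=np.zeros(3)
    for o,v in rs:
        v=v/np.linalg.norm(v);P=np.eye(3)-np.outer(v,v);A+=P;b+=P@o
    p=np.linalg.solve(A,b); e=[np.linalg.norm(np.cross(p-o,v/np.linalg.norm(v))) for o,v in rs]
    return p,max(e)
def circle(P):
    f=lambda c:np.hypot(P[:,0]-c[0],P[:,1]-c[1])-c[2]
    s=least_squares(f,[*P[:,:2].mean(0),.04],loss='soft_l1',f_scale=.001); return s.x,np.sqrt(np.mean(s.fun**2))
def project(q,P,fish=False):
    T=np.linalg.inv(q['cam_to_world']); c=np.atleast_2d(P)@T[:3,:3].T+T[:3,3]; f=210/np.tan(np.radians(q['vfov']/2))
    if fish:
        r=np.hypot(c[:,0],c[:,1]); th=np.arctan2(r,c[:,2]); d=c[:,:2]/r[:,None]*th[:,None]
    else: d=c[:,:2]/c[:,2:]
    return d*f+[q['cx'],q['cy']]
def delta(target,yaw=None):
    """tool-frame shift (cm) from the current pose to the world TCP target; tool x,y axes"""
    s=monitor.read_state(); r=R.from_quat(s['ee_rot'])
    return (r.inv().apply(np.array(target)-s['eef_pos'])*100), r.as_matrix()
E
python3 - <<'E'
from h import *
seeds={'scene':dict(wide=(287,275),mid=(251,231),nar=(184,266),cork=(329,238),timer=(215,309),rack=(152,218),tip=(403,205),yel=(280,200)),
'side':dict(wide=(315,263),mid=(257,240),nar=(206,275),cork=(333,232),timer=(263,302),rack=(150,245),tip=(380,205),yel=(269,212))}
R0={}
for n in seeds:
    q=imaging.camera_params(n)
    for k,s in seeds[n].items(): R0.setdefault(k,[]).append((rays(q,s)[0],rays(q,s)[1][0]))
for k,r in R0.items(): print(k,*meet(r))
n='scene';p=cv2.imread('pics/scene0.png');q=imaging.camera_params(n)
g=p.max(2); m=(g>70).astype(np.uint8)
for k in('wide','mid','nar'):
    nn,l,st,c=cv2.connectedComponentsWithStats(m)
    u,v=seeds[n][k]; w=l[v-4:v+8,u-8:u+8]; i=np.bincount(w[w>0]).argmax()
    cn=max(cv2.findContours((l==i).astype(np.uint8),0,1)[0],key=len)[:,0]
    low=cn[cn[:,1]>=v]
    print(k,st[i],circle(plane(q,low,.006)))
E
```

```text
wide [0.3985 0.1633 0.005 ] 0.00021115941644929656
mid [0.5625 0.1268 0.0018] 0.0007287517532608062
nar [0.5557 0.307  0.0064] 5.155104027301349e-05
cork [0.4263 0.017  0.0072] 0.00024814837054177176
timer [0.4122 0.3293 0.0084] 0.00011860967109432441
rack [0.7415 0.2755 0.0105] 0.00031903901305257033
tip [ 0.39  -0.193  0.013] 0.005407614837439043
yel [0.6005 0.0116 0.0186] 0.0029278429513806773
wide [ 262  240   51   52 1833] (array([0.3998, 0.1626, 0.0491]), np.float64(0.0007590116120904729))
mid [232 223  38  21 291] (array([0.5586, 0.1319, 0.0394]), np.float64(0.007848335558371338))
nar [167 254  33  24 604] (array([0.5577, 0.3086, 0.032 ]), np.float64(0.0009949495270698352))
```

```bash
python3 -m creep '[[[50.7,-57.9,-8,0,0,0],[50.7,-57.9,-8,0,0,0],[50.7,-57.9,-8,0,0,0],[50.7,-57.9,-8,0,0,0],[50.7,-57.9,-8,0,0,0],[50.7,-57.9,-8,0,0,0],[50.7,-57.9,-8,0,0,0],[50.7,-57.9,-8,0,0,0],[50.7,-57.9,-8,0,0,0],[50.7,-57.9,-8,0,0,0],[50.7,-57.9,-8,0,0,0],[50.7,-57.9,-8,0,0,0]]]' 1 40
```

```text
clock: 1.1
eef_pos: [0.3863, -0.0936, 0.2831]
ee_rot: [0.984, 0.179, 0.0, 0.0]
force: [0.7, -0.2, 0.2]
width: 0.0852
grasp_force: 0.0
```

```bash
python3 -m creep '[[[17.8,-20.5,-3,0,0,0],[17.8,-20.5,-3,0,0,0],[17.8,-20.5,-3,0,0,0],[17.8,-20.5,-3,0,0,0],[17.8,-20.5,-3,0,0,0],[17.8,-20.5,-3,0,0,0],[17.8,-20.5,-3,0,0,0],[17.8,-20.5,-3,0,0,0],[17.8,-20.5,-3,0,0,0],[17.8,-20.5,-3,0,0,0]]]' && python3 - <<'E'
from h import *
s=monitor.read_state();q=imaging.camera_params('wrist');p,d=imaging.camera('wrist')
print(s['eef_pos'],s['joints'],q)
np.savez('pics/w1.npz',p=p,d=d,T=q['cam_to_world'])
cv2.imwrite('pics/w1.png',p[:,:,::-1])
E
```

```text
clock: 1.93
eef_pos: [0.4801, 0.1586, 0.3124]
ee_rot: [0.984, 0.18, -0.001, 0.0]
force: [-0.1, -1.0, 0.3]
width: 0.0855
grasp_force: 0.0
[0.4801 0.1586 0.3124] [ 0.2179 -0.1449  1.6159 -0.0004  1.672   1.4275] {'vfov': 65.70646984690485, 'cx': 273.72452708784493, 'cy': 210.63911905743842, 'cam_to_world': array([[ 0.3533, -0.8952, -0.2716,  0.5505],
       [-0.9355, -0.338 , -0.1028,  0.1839],
       [ 0.0002,  0.2903, -0.9569,  0.4543],
       [ 0.    ,  0.    ,  0.    ,  1.    ]])}
```

View pics/w1.png

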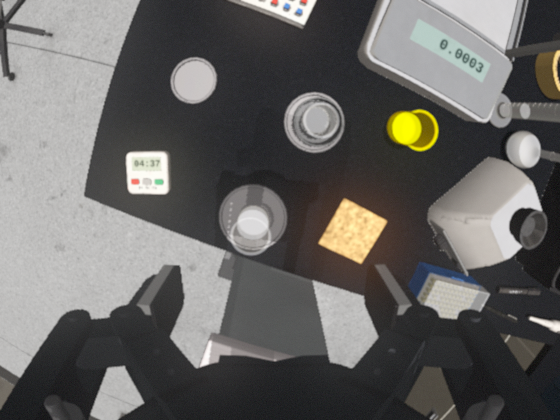

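The wrist view shows the narrow stand (193,80), the dish with the smaller beaker in it (318,120), the larger beaker leaning toward (250,235), the mat (352,231) and the yellow look-alike (410,128). One close crop to check the choice.

```bash
python3 - <<'E'
import cv2,numpy as np
p=cv2.imread('pics/w1.png')
a=cv2.resize(p[80:160,275:360],None,fx=4.5,fy=4.5,interpolation=2)
b=cv2.resize(p[178:262,210:295],None,fx=4.5,fy=4.5,interpolation=2)
h=min(len(a),len(b));cv2.imwrite('pics/w1c.png',np.hstack([a[:h],b[:h]]))
E
```

```text
(no output)
```

View pics/w1c.png

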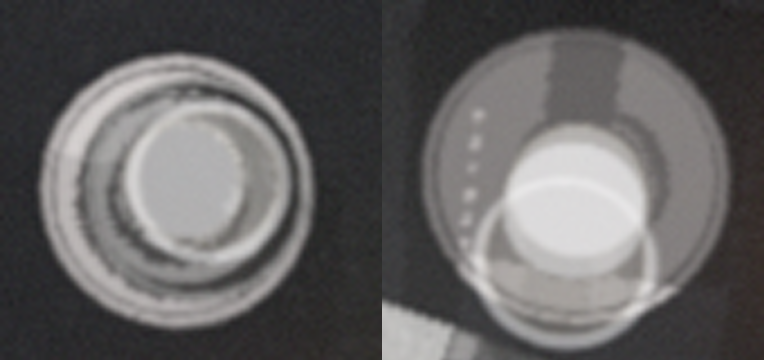

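The close crop confirms the choice: the left half shows the clear smaller beaker (lip centre px 321,120) inside the dark dish on the middle stand (315,122). The right half shows the clear larger beaker with the pale foot (lip px 251,237) on the wide stand (253,218). Now I'll triangulate from the wrist and scene views.

```bash
python3 - <<'E'
from h import *
z=np.load('pics/w1.npz');qw=imaging.camera_params('wrist');qw['cam_to_world']=z['T']
W=dict(smalllip=(321,120),smallfloor=(317.2,120),mid=(315,122.2),wide=(252.9,217.6),largelip=(250.7,236.7),nar=(193.3,80.3))
H=dict(smalllip=.062,smallfloor=.009,mid=.008,wide=.008,largelip=.072,nar=.008)
for k in W: print(k,plane(qw,[W[k]],H[k],True)[0], 'depth',z['d'][int(W[k][1]),int(W[k][0])])
# enlarged scene/side crops, shown together
p=cv2.imread('pics/scene0.png');s=cv2.imread('pics/side0.png')
f=lambda i,u,v:cv2.resize(i[v:v+60,u:u+80],None,fx=5,fy=5,interpolation=2)
cv2.imwrite('pics/c2.png',np.vstack([np.hstack([f(p,210,195),f(p,248,235)]),np.hstack([f(s,217,200),f(s,276,220)])]))
# narrow/mid/wide stands from wrist by contour of outer edge
g=cv2.cvtColor(z['p'],cv2.COLOR_RGB2GRAY); 
for k,z0 in (('nar',.008),('mid',.008),('wide',.008)):
    u,v=W[k]; th=np.linspace(0,2*np.pi,120,endpoint=False); pts=[]
    r0={'nar':24,'mid':30,'wide':34}[k]
    for t in th:
        rr=np.arange(r0-6,r0+7,.5); x=(u+rr*np.cos(t)).astype(np.float32);y=(v+rr*np.sin(t)).astype(np.float32)
        pr=cv2.remap(g,x[None],y[None],1)[0].astype(float); dd=np.convolve(pr,[1,1,0,-1,-1],'same')[3:-3]; i=dd.argmin()+3
        if dd.min()<-50: pts.append((x[i],y[i]))
    print(k,len(pts),circle(plane(qw,pts,z0*.6,True)))
E
```

```text
smalllip [0.5654 0.1289 0.062 ] depth 0.42982122
smallfloor [0.5655 0.1263 0.009 ] depth 0.43154135
mid [0.5615 0.1278 0.008 ] depth 0.42824617
wide [0.4033 0.1604 0.008 ] depth 0.40278322
largelip [0.3995 0.1579 0.072 ] depth 0.45695934
nar [0.5595 0.305  0.008 ] depth 0.41720492
nar 120 (array([0.5601, 0.307 , 0.0332]), np.float64(0.00022140554132474784))
mid 120 (array([0.5614, 0.1286, 0.0422]), np.float64(0.00023949950979831706))
wide 120 (array([0.4006, 0.1606, 0.0506]), np.float64(0.002615438911666278))
```

View pics/c2.png

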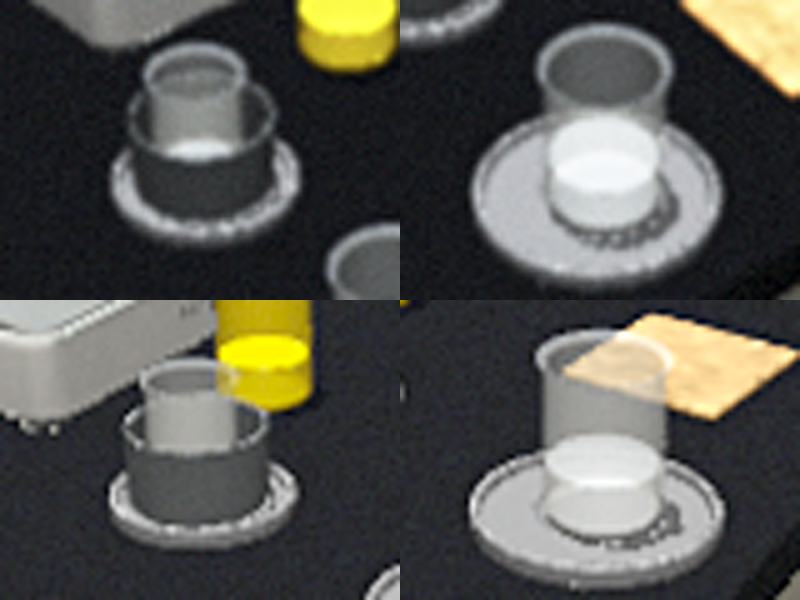

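The crops show the smaller beaker's lip at scene (249,209) and side (255,216), and the dish rim at scene (250.6,218.4) and side (256.4,225.4). The larger beaker's lip is at scene (288.8,248.2) and side (317,231.4).

```bash
python3 - <<'E'
from h import *
z=np.load('pics/w1.npz');qw=imaging.camera_params('wrist');qw['cam_to_world']=z['T'];qs=imaging.camera_params('scene');qd=imaging.camera_params('side')
L=dict(small=((249,209),(255,216),(321,120)),dish=((250.6,218.4),(256.4,225.4),None),large=((288.8,248.2),(317,231.4),(250.7,236.7)))
for k,(a,b,c) in L.items():
    r=[(rays(qs,a)[0],rays(qs,a)[1][0]),(rays(qd,b)[0],rays(qd,b)[1][0])]
    print(k,'scene+side',*meet(r))
    if c: o,v=rays(qw,c,True);print('  all',*meet(r+[(o,v[0])]))
print(delta([.5655,.1285,.15]))
E
```

```text
small scene+side [0.5654 0.1269 0.0602] 0.0013534984292210839
  all [0.565  0.128  0.0607] 0.0015755348279153007
dish scene+side [0.562  0.1269 0.0376] 0.0003854331602124387
large scene+side [0.3975 0.1595 0.0726] 0.0002609517605144862
  all [0.3989 0.1578 0.0713] 0.0007012708309093499
(array([ 6.9617,  5.7781, 16.2488]), array([[ 0.9359,  0.3524, -0.0008],
       [ 0.3524, -0.9359, -0.0006],
       [-0.001 ,  0.0002, -1.    ]]))
```

```bash
python3 -m creep '[[[7,5.8,8,0,0,0],[7,5.8,8,0,0,0],[7,5.8,16,0,0,0],[7,5.8,20,0,0,0],[7,5.8,20,0,0,0],[7,5.8,20,0,0,0],[7,5.8,20,0,0,0]]]' 0.85 && python3 - <<'E'
from h import *
print(delta([.565,.128,.04])[0])
p,d=imaging.camera('wrist');cv2.imwrite('pics/w2.png',p[:,:,::-1])
E
```

```text
clock: 2.57
eef_pos: [0.562, 0.1268, 0.1059]
ee_rot: [0.984, 0.178, -0.006, -0.0]
force: [0.1, 0.8, -1.7]
width: 0.0725
grasp_force: 0.0
[0.3981 0.0066 6.5833]
```

View pics/w2.png

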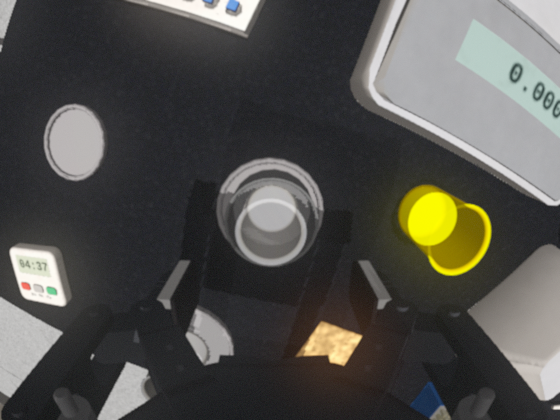

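The fingers sit at (175,290) and (375,290), straddling the smaller beaker's lip at (270,235). I'll descend and close.

```bash
python3 -m creep '[[[0,0,2.5,0,0,0],[0,0,5,0,0,0],[0,0,7.1,0,0,0],[0,0,7.1,0,0,0],[0,0,7.1,0,0,0]]]' 0.85 && python3 -m creep '[[[0,0,0,0,0,0],[0,0,0,0,0,0],[0,0,0,0,0,0],[0,0,0,0,0,0],[0,0,0,0,0,0],[0,0,0,0,0,0],[0,0,0,0,0,0],[0,0,0,0,0,0],[0,0,0,0,0,0],[0,0,0,0,0,0],[0,0,0,0,0,0],[0,0,0,0,0,0]]]' 0.3 25
```

```text
clock: 3.03
eef_pos: [0.5668, 0.1291, 0.0438]
ee_rot: [0.984, 0.179, 0.0, 0.0]
force: [0.0, 0.3, 0.5]
width: 0.0726
grasp_force: 0.0
clock: 4.03
eef_pos: [0.5686, 0.1299, 0.045]
ee_rot: [0.984, 0.179, 0.002, 0.0]
force: [-1.1, 0.1, 7.4]
width: 0.0418
grasp_force: 24.6
```

```bash
python3 -m creep '[[[0,0,-0.3,0,0,0],[0,0,-0.8,0,0,0],[0,0,-1.5,0,0,0],[0,0,-2.5,0,0,0],[0,0,-4,0,0,0],[0,0,-6,0,0,0],[0,0,-8,0,0,0],[0,0,-8,0,0,0]]]' && python3 - <<'E'
from h import *
print(delta([.56,.307,.12])[0])
for n in('side','wrist'):
    p,d=imaging.camera(n);cv2.imwrite(f'pics/{n}3.png',p[:,:,::-1])
a=cv2.imread('pics/side3.png')[120:320,140:400];b=cv2.imread('pics/wrist3.png')
cv2.imwrite('pics/c3.png',np.hstack([cv2.resize(a,None,fx=1.5,fy=1.5),b[80:380,100:450]]))
E
```

```text
clock: 4.7
eef_pos: [0.5695, 0.1299, 0.128]
ee_rot: [0.984, 0.179, 0.004, 0.0]
force: [1.1, 0.8, 0.7]
width: 0.0419
grasp_force: 25.4
[  5.3601 -16.9052   0.815 ]
```

View pics/c3.png

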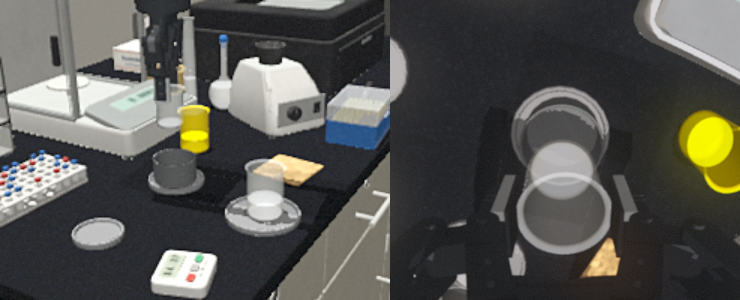

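The smaller beaker hangs upright between the fingers (wrist px 274,297), and the dish stays on the middle stand.

```bash
python3 - <<'E'
from h import *
q=imaging.camera_params('wrist')
c=plane(q,[(274,297)],.128+.0165,True)[0];s=monitor.read_state();off=c-s['eef_pos'];print(c,off,s['eef_pos'])
r=R.from_quat(s['ee_rot']);print('tool off mm',r.inv().apply(off)*1000)
print(delta(np.r_[np.array([.5601,.307])-off[:2],.128])[0])
E
```

```text
[0.5667 0.1279 0.1445] [-0.0008 -0.0017  0.0206] [0.5675 0.1296 0.1239]
tool off mm [ -1.2803   1.3412 -20.6406]
[  5.7047 -16.993   -0.4084]
```

```bash
python3 -m creep '[[[1.3,-4,0,0,0,0],[2.3,-7,0,0,0,0],[3.3,-10,0,0,0,0],[4.3,-13,0,0,0,0],[5.2,-15.5,0,0,0,0],[5.6,-16.9,0,0,0,0],[5.6,-16.9,0,0,0,0],[5.6,-16.9,2,0,0,0],[5.6,-16.9,4,0,0,0],[5.6,-16.9,5.5,0,0,0],[5.6,-16.9,6.5,0,0,0],[5.6,-16.9,6.5,0,0,0]]]' && python3 - <<'E'
from h import *
print(delta([.5612,.3085,.043])[0])
E
```

```text
clock: 5.8
eef_pos: [0.5571, 0.3052, 0.0534]
ee_rot: [0.984, 0.179, -0.003, 0.001]
force: [0.2, 0.5, -0.1]
width: 0.042
grasp_force: 25.5
[ 0.5028 -0.168   1.0368]
```

```bash
python3 -m creep '[[[0.2,-0.1,0.3,0,0,0],[0.3,-0.1,0.6,0,0,0],[0.3,-0.1,0.9,0,0,0],[0.3,-0.1,1.0,0,0,0],[0.3,-0.1,1.0,0,0,0],[0.3,-0.1,1.0,0,0,0]]]'
```

```text
clock: 6.3
eef_pos: [0.5618, 0.3094, 0.0474]
ee_rot: [0.984, 0.179, 0.0, -0.0]
force: [0.8, 1.0, -0.2]
width: 0.0423
grasp_force: 25.5
```

```bash
python3 -m creep '[[[0,0,0.2,0,0,0],[0,0,0.4,0,0,0],[0,0,0.4,0,0,0],[0,0,0.4,0,0,0]]]'
```

```text
clock: 6.63
eef_pos: [0.5614, 0.3092, 0.0428]
ee_rot: [0.984, 0.179, -0.0, 0.0]
force: [0.5, 0.2, 0.3]
width: 0.0417
grasp_force: 25.5
```

```bash
python3 -m creep '[[[0,0,0.1,0,0,0],[0,0,0.2,0,0,0],[0,0,0.2,0,0,0],[0,0,0.2,0,0,0]]]'
```

```text
clock: 6.97
eef_pos: [0.5623, 0.3097, 0.0422]
ee_rot: [0.984, 0.179, 0.001, -0.0]
force: [-1.0, -0.4, 5.0]
width: 0.0421
grasp_force: 25.9
```

```bash
python3 -m creep '[[[0,0,0,0,0,0],[0,0,0,0,0,0],[0,0,0,0,0,0],[0,0,0,0,0,0],[0,0,0,0,0,0],[0,0,0,0,0,0],[0,0,0,0,0,0],[0,0,0,0,0,0]]]' 0.85 && python3 -m creep '[[[0,0,-3,0,0,0],[0,0,-6,0,0,0],[0,0,-10,0,0,0],[0,0,-14,0,0,0],[0,0,-17,0,0,0],[0,0,-20,0,0,0],[0,0,-20,0,0,0],[-6,16.5,-20,0,0,0],[-6,16.5,-20,0,0,0],[-6,16.5,-20,0,0,0],[-6,16.5,-20,0,0,0],[-6,16.5,-20,0,0,0]]]' 1 && python3 -m creep '[[[0,0,0,0,0,0],[0,0,0,0,0,0]]]' && python3 - <<'E'
from h import *
s=monitor.read_state();q=imaging.camera_params('wrist');p,d=imaging.camera('wrist')
print(s['eef_pos'])
np.savez('pics/w4.npz',p=p,d=d,T=q['cam_to_world'])
cv2.imwrite('pics/w4.png',p[:,:,::-1])
E
```

```text
clock: 7.63
eef_pos: [0.5616, 0.3093, 0.0409]
ee_rot: [0.984, 0.179, -0.0, 0.0]
force: [0.3, -0.6, 0.2]
width: 0.0723
grasp_force: 0.0
clock: 8.63
eef_pos: [0.5638, 0.1283, 0.2409]
ee_rot: [0.984, 0.178, -0.0, 0.001]
force: [0.0, 0.4, -0.4]
width: 0.0848
grasp_force: 0.0
clock: 8.8
eef_pos: [0.5638, 0.1335, 0.241]
ee_rot: [0.984, 0.179, 0.0, -0.0]
force: [-0.4, -0.0, 0.5]
width: 0.0853
grasp_force: 0.0
[0.5638 0.1335 0.241 ]
```

View pics/w4.png

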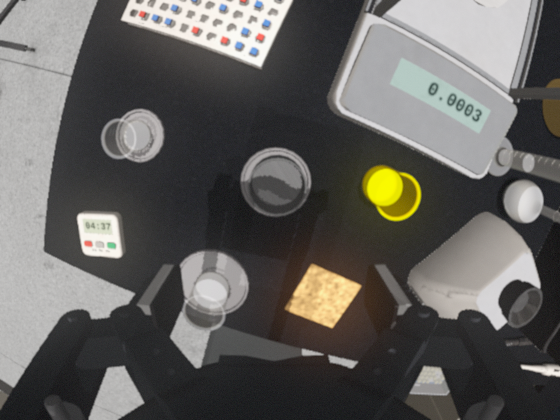

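The smaller beaker stands on the narrow stand (foot 141,135), the dish is now empty at (276,181) on the middle stand, the larger beaker has its lip at (205,310), and the mat is at (323,296).

```bash
python3 - <<'E'
from h import *
z=np.load('pics/w4.npz');qw=imaging.camera_params('wrist');qw['cam_to_world']=z['T']
p=z['p'];hsv=cv2.cvtColor(p,cv2.COLOR_RGB2HSV);g=cv2.cvtColor(p,cv2.COLOR_RGB2GRAY)
m=cv2.inRange(hsv,(8,60,120),(24,255,255));m[:, :250]=0
c=max(cv2.findContours(m[:, :370].copy(),0,1)[0],key=cv2.contourArea);mm=cv2.moments(c);print('mat',plane(qw,[(mm['m10']/mm['m00'],mm['m01']/mm['m00'])],.004,True))
a=g[140:225,230:325];b=g[250:335,165:260];e=g[95:180,90:185]
cv2.imwrite('pics/c4.png',np.hstack([cv2.resize(x,(420,376)) for x in(a,b)][:]))
print('small foot/lip',plane(qw,[(141,135)],.006,True),plane(qw,[(119.5,139)],.059,True))
print('large lip',plane(qw,[(205,310)],.0715,True))
print('dish', circle(plane(qw,[(311,180),(242,180),(276,147),(276,216)],.008,True)))
E
```

```text
mat [[0.4362 0.0134 0.004 ]]
small foot/lip [[0.5608 0.3037 0.006 ]] [[0.5595 0.3068 0.059 ]]
large lip [[0.4051 0.158  0.0715]]
dish (array([0.5619, 0.1281, 0.0412]), np.float64(0.00044030122170745923))
```

View pics/c4.png

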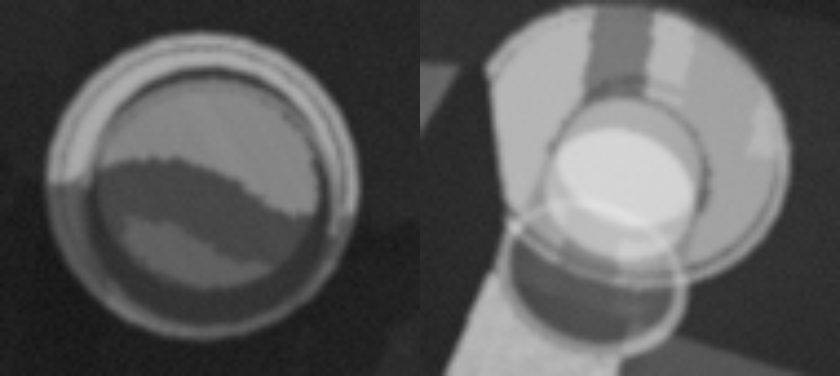

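The left crop shows the dish centred on its stand. In the right crop the larger beaker's lip is centred at px (205,312).

```bash
python3 - <<'E'
from h import *
print(delta([.401,.158,.13])[0])
q=imaging.camera_params('scene');p=cv2.imread('pics/scene0.png');hsv=cv2.cvtColor(p,cv2.COLOR_BGR2HSV)
m=cv2.inRange(hsv,(8,60,120),(24,255,255));m[:215]=0;m[260:]=0;mm=cv2.moments(m,True);print('mat',plane(q,[(mm['m10']/mm['m00'],mm['m01']/mm['m00'])],.004))
E
```

```text
[-14.4003  -7.9427  11.0958]
mat [[0.4295 0.0134 0.004 ]]
```

```bash
python3 -m creep '[[[-3.5,-2,0,0,0,0],[-7,-4,0,0,0,0],[-10.5,-6,1,0,0,0],[-14.4,-7.9,4,0,0,0],[-14.4,-7.9,8,0,0,0],[-14.4,-7.9,11,0,0,0],[-14.4,-7.9,11,0,0,0],[-14.4,-7.9,11,0,0,0],[-14.4,-7.9,11,0,0,0]]]' 1 && python3 - <<'E'
from h import *
s=monitor.read_state();q=imaging.camera_params('wrist');p,d=imaging.camera('wrist')
np.savez('pics/w5.npz',p=p,d=d,T=q['cam_to_world']);cv2.imwrite('pics/w5.png',p[:,:,::-1])
print(project(q,[[.401,.158,.0715]],True),delta([.401,.158,.05])[0])
E
```

```text
clock: 9.6
eef_pos: [0.4023, 0.1578, 0.1331]
ee_rot: [0.984, 0.18, 0.001, -0.0]
force: [-0.3, -0.3, 1.1]
width: 0.0855
grasp_force: 0.0
[[270.9636 231.2451]] [-0.2117 -0.0987  8.3762]
```

View pics/w5.png

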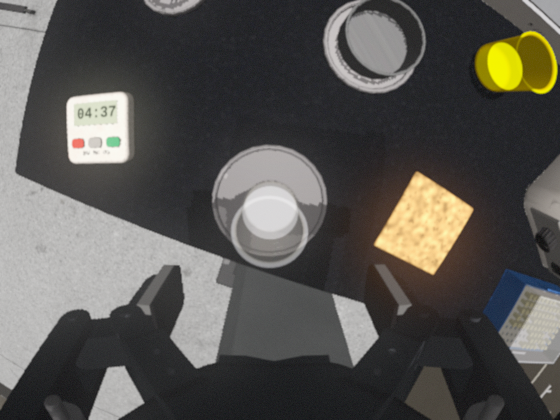

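The lip centre at (269,231) agrees with the predicted (271,231), and the fingers straddle it. Descend and grip.

```bash
python3 -m creep '[[[-0.1,0,3,0,0,0],[-0.1,0,6,0,0,0],[-0.1,0,8.1,0,0,0],[-0.1,0,8.1,0,0,0],[-0.1,0,8.1,0,0,0]]]' 1 && python3 -m creep '[[[0,0,0,0,0,0],[0,0,0,0,0,0],[0,0,0,0,0,0],[0,0,0,0,0,0],[0,0,0,0,0,0],[0,0,0,0,0,0],[0,0,0,0,0,0],[0,0,0,0,0,0],[0,0,0,0,0,0],[0,0,0,0,0,0],[0,0,0,0,0,0],[0,0,0,0,0,0]]]' 0.4 25 && python3 -m creep '[[[0,0,-0.3,0,0,0],[0,0,-0.8,0,0,0],[0,0,-1.5,0,0,0],[0,0,-2.5,0,0,0],[0,0,-4,0,0,0],[0,0,-6,0,0,0],[0,0,-6,0,0,0],[0,0,-6,0,0,0]]]' && python3 - <<'E'
from h import *
print(delta([.431,.0145,.11])[0])
E
```

```text
clock: 10.07
eef_pos: [0.401, 0.1566, 0.0512]
ee_rot: [0.984, 0.179, 0.0, -0.0]
force: [0.3, -0.2, 0.5]
width: 0.0852
grasp_force: 0.0
clock: 11.07
eef_pos: [0.4021, 0.1572, 0.0523]
ee_rot: [0.984, 0.179, 0.002, -0.0]
force: [-0.8, 1.4, 7.0]
width: 0.0501
grasp_force: 24.9
clock: 11.73
eef_pos: [0.4015, 0.1568, 0.1119]
ee_rot: [0.984, 0.179, 0.002, -0.0]
force: [-0.0, -0.3, -1.1]
width: 0.0504
grasp_force: 26.0
[-2.2685 14.3568  0.1877]
```

```bash
python3 -m creep '[[[-0.5,3,0,0,0,0],[-1,6,0,0,0,0],[-1.5,9,0,0,0,0],[-2,12,0,0,0,0],[-2.3,14,0,0,0,0],[-2.3,14.3,0,0,0,0],[-2.3,14.3,1.5,0,0,0],[-2.3,14.3,3,0,0,0],[-2.3,14.3,4.5,0,0,0],[-2.3,14.3,5.2,0,0,0],[-2.3,14.3,5.2,0,0,0],[-2.3,14.3,5.2,0,0,0]]]' && python3 -m creep '[[[0,0,0.2,0,0,0],[0,0,0.5,0,0,0],[0,0,0.7,0,0,0],[0,0,0.8,0,0,0],[0,0,0.8,0,0,0],[0,0,0.8,0,0,0]]]'
```

```text
clock: 12.73
eef_pos: [0.4285, 0.015, 0.0576]
ee_rot: [0.984, 0.18, -0.001, -0.0]
force: [0.3, -0.1, -0.9]
width: 0.0499
grasp_force: 26.2
clock: 13.23
eef_pos: [0.4309, 0.015, 0.0522]
ee_rot: [0.984, 0.179, 0.002, -0.0]
force: [-4.1, 2.5, 12.8]
width: 0.0502
grasp_force: 27.6
```

```bash
python3 -m creep '[[[0,0,-0.1,0,0,0],[0,0,-0.1,0,0,0],[0,0,-0.1,0,0,0],[0,0,-0.1,0,0,0],[0,0,-0.1,0,0,0],[0,0,-0.1,0,0,0],[0,0,-0.1,0,0,0],[0,0,-0.1,0,0,0]]]' 1 && python3 -m creep '[[[0,0,-2,0,0,0],[0,0,-5,0,0,0],[0,0,-9,0,0,0],[0,0,-10,0,0,0],[0,0,-10,0,0,0]]]' && python3 - <<'E'
from h import *
print(delta([.5618,.1278,.11])[0])
E
```

```text
clock: 13.9
eef_pos: [0.429, 0.0146, 0.0509]
ee_rot: [0.984, 0.179, -0.0, -0.0]
force: [-0.4, -0.4, 0.0]
width: 0.0855
grasp_force: 0.0
clock: 14.32
eef_pos: [0.4321, 0.0143, 0.1555]
ee_rot: [0.984, 0.179, 0.004, 0.001]
force: [-0.8, -0.3, -0.6]
width: 0.0856
grasp_force: 0.0
[16.1076 -6.053   4.643 ]
```

```bash
python3 -m creep '[[[4,-1.5,0,0,0,0],[8,-3,0,0,0,0],[12,-4.5,0,0,0,0],[16.1,-6.1,2,0,0,0],[16.1,-6.1,4.6,0,0,0],[16.1,-6.1,4.6,0,0,0],[16.1,-6.1,4.6,0,0,0],[16.1,-6.1,4.6,0,0,0]]]' && python3 - <<'E'
from h import *
s=monitor.read_state();q=imaging.camera_params('wrist');p,d=imaging.camera('wrist')
np.savez('pics/w6.npz',p=p,d=d,T=q['cam_to_world']);cv2.imwrite('pics/w6.png',p[:,:,::-1])
print(project(q,[[.5618,.1278,.04],[.431,.0145,.0715]],True),delta([.5618,.1278,.012])[0])
E
```

```text
clock: 14.98
eef_pos: [0.5574, 0.128, 0.1046]
ee_rot: [0.984, 0.179, -0.001, 0.0]
force: [0.8, -0.2, 0.4]
width: 0.0853
grasp_force: 0.0
[[274.5499 222.1098]
 [344.7559 413.1525]] [0.3358 0.1362 9.3759]
```

View pics/w6.png

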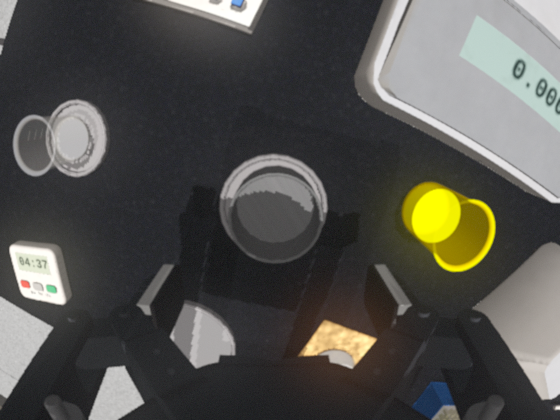

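The dish rim is centred at (275,218), as predicted, with the fingers on either side at (160,290) and (390,290). Descend and grip.

```bash
python3 -m creep '[[[0.2,0.1,3,0,0,0],[0.2,0.1,6,0,0,0],[0.2,0.1,8,0,0,0],[0.2,0.1,9,0,0,0],[0.2,0.1,9,0,0,0],[0.2,0.1,9,0,0,0]]]' 1
```

```text
clock: 15.53
eef_pos: [0.5611, 0.1279, 0.0164]
ee_rot: [0.984, 0.179, 0.001, 0.0]
force: [0.1, 0.1, -0.1]
width: 0.0851
grasp_force: 0.0
```

```bash
python3 -m creep '[[[0,0,0.2,0,0,0],[0,0,0.2,0,0,0],[0,0,0.2,0,0,0],[0,0,0.2,0,0,0],[0,0,0.2,0,0,0],[0,0,0.2,0,0,0],[0,0,0.2,0,0,0],[0,0,0.2,0,0,0],[0,0,0.2,0,0,0],[0,0,0.2,0,0,0],[0,0,0.2,0,0,0]]]' 0.55 35 && python3 -m creep '[[[0,0,-0.3,0,0,0],[0,0,-0.8,0,0,0],[0,0,-1.5,0,0,0],[0,0,-2.5,0,0,0],[0,0,-4,0,0,0],[0,0,-6,0,0,0],[0,0,-8,0,0,0],[0,0,-8,0,0,0],[0,0,-8,0,0,0]]]' && python3 - <<'E'
from h import *
s=monitor.read_state();q=imaging.camera_params('wrist');p,d=imaging.camera('wrist')
cv2.imwrite('pics/w7.png',p[:,:,::-1])
print(delta([.401,.1607,s['eef_pos'][2]])[0])
E
```

```text
clock: 16.45
eef_pos: [0.5622, 0.1284, 0.0154]
ee_rot: [0.984, 0.179, 0.002, 0.0]
force: [-0.6, -2.3, 7.7]
width: 0.0623
grasp_force: 38.6
clock: 17.2
eef_pos: [0.562, 0.1285, 0.0952]
ee_rot: [0.984, 0.179, 0.002, 0.0]
force: [0.6, -0.3, -1.5]
width: 0.0623
grasp_force: 38.7
[-13.8064  -8.6709  -0.1896]
```

View pics/w7.png

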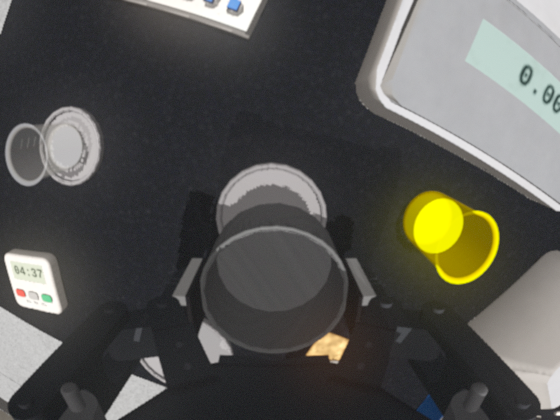

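The dish is held level between the fingers, its rim centred at (275,290). Carry it to the wide stand.

```bash
python3 -m creep '[[[-3,-2,0,0,0,0],[-6.2,-4,0,0,0,0],[-9.4,-6,0,0,0,0],[-12,-7.5,0,0,0,0],[-13.5,-8.5,0,0,0,0],[-13.8,-8.7,0,0,0,0],[-13.8,-8.7,0,0,0,0],[-13.8,-8.7,2,0,0,0],[-13.8,-8.7,4,0,0,0],[-13.8,-8.7,6,0,0,0],[-13.8,-8.7,7,0,0,0],[-13.8,-8.7,7,0,0,0]]]' && python3 -m creep '[[[0,0,0.2,0,0,0],[0,0,0.5,0,0,0],[0,0,0.8,0,0,0],[0,0,1.1,0,0,0],[0,0,1.1,0,0,0],[0,0,1.1,0,0,0]]]'
```

```text
clock: 18.25
eef_pos: [0.3989, 0.16, 0.0202]
ee_rot: [0.984, 0.179, -0.003, 0.0]
force: [-1.4, 0.2, -1.4]
width: 0.062
grasp_force: 38.8
clock: 18.75
eef_pos: [0.4026, 0.1614, 0.0148]
ee_rot: [0.984, 0.179, 0.002, -0.0]
force: [-7.6, -2.4, 21.2]
width: 0.062
grasp_force: 39.2
```

```bash
python3 -m creep '[[[0,0,-0.2,0,0,0],[0,0,-0.2,0,0,0],[0,0,-0.2,0,0,0],[0,0,-0.2,0,0,0],[0,0,-0.2,0,0,0],[0,0,-0.2,0,0,0],[0,0,-0.2,0,0,0],[0,0,-0.2,0,0,0]]]' 1 && python3 -m creep '[[[0,0,-2,0,0,0],[0,0,-5,0,0,0],[0,0,-9,0,0,0],[0,0,-12,0,0,0],[0,0,-12,0,0,0],[0,0,-12,0,0,0]]]' && python3 - <<'E'
from h import *
print(delta([.431,.0145,.135])[0])
E
```

```text
clock: 19.42
eef_pos: [0.4005, 0.1609, 0.0139]
ee_rot: [0.984, 0.179, -0.0, 0.0]
force: [-0.5, 0.2, -0.4]
width: 0.0856
grasp_force: 0.0
clock: 19.92
eef_pos: [0.4025, 0.1614, 0.1364]
ee_rot: [0.984, 0.179, 0.003, -0.0]
force: [-0.2, -0.5, -1.7]
width: 0.0855
grasp_force: 0.0
[-2.5158 14.7544  0.1338]
```

```bash
python3 -m creep '[[[-0.6,3.7,0,0,0,0],[-1.2,7.4,0,0,0,0],[-1.8,11,0,0,0,0],[-2.5,14.7,0,0,0,0],[-2.5,14.7,0,0,0,0],[-2.5,14.7,0,0,0,0],[-2.5,14.7,0,0,0,0]]]' && python3 - <<'E'
from h import *
s=monitor.read_state();q=imaging.camera_params('wrist');p,d=imaging.camera('wrist')
np.savez('pics/w8.npz',p=p,d=d,T=q['cam_to_world']);cv2.imwrite('pics/w8.png',p[:,:,::-1])
print(project(q,[[.431,.0145,.0715],[.4005,.161,.04]],True),delta([.431,.0145,.05])[0])
E
```

```text
clock: 20.5
eef_pos: [0.4282, 0.0148, 0.1326]
ee_rot: [0.984, 0.179, -0.001, -0.001]
force: [-0.9, 0.7, 0.1]
width: 0.0854
grasp_force: 0.0
[[273.9988 225.9869]
 [ 94.0796 185.0245]] [0.2355 0.1917 8.2849]
```

View pics/w8.png

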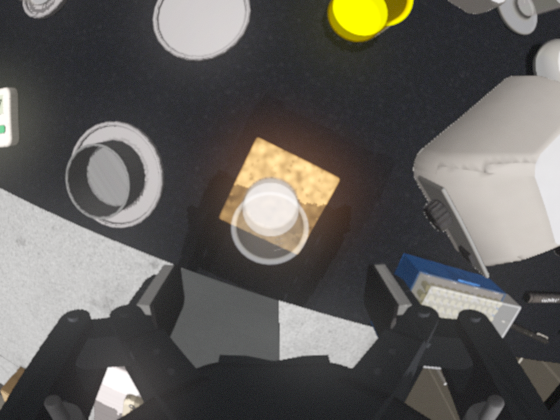

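The larger beaker stands on the mat with its lip at (269,226), about 2 mm from the prediction. The dish is on the wide stand at (105,180), and the middle stand is empty at (201,15).

```bash
python3 -m creep '[[[0.1,0,3,0,0,0],[0.1,0,6,0,0,0],[0.1,0,8.1,0,0,0],[0.1,0,8.1,0,0,0],[0.1,0,8.1,0,0,0]]]' 1 && python3 -m creep '[[[0,0,0,0,0,0],[0,0,0,0,0,0],[0,0,0,0,0,0],[0,0,0,0,0,0],[0,0,0,0,0,0],[0,0,0,0,0,0],[0,0,0,0,0,0],[0,0,0,0,0,0],[0,0,0,0,0,0],[0,0,0,0,0,0],[0,0,0,0,0,0],[0,0,0,0,0,0]]]' 0.4 25 && python3 -m creep '[[[0,0,-0.3,0,0,0],[0,0,-0.8,0,0,0],[0,0,-1.5,0,0,0],[0,0,-2.5,0,0,0],[0,0,-4,0,0,0],[0,0,-6,0,0,0],[0,0,-8,0,0,0],[0,0,-8,0,0,0],[0,0,-8,0,0,0]]]' && python3 - <<'E'
from h import *
print(delta([.5617,.128,.13])[0])
E
```

```text
clock: 20.97
eef_pos: [0.4283, 0.0163, 0.0518]
ee_rot: [0.984, 0.181, -0.002, -0.001]
force: [0.8, 0.6, 0.4]
width: 0.0855
grasp_force: 0.0
clock: 21.97
eef_pos: [0.4316, 0.0152, 0.0549]
ee_rot: [0.984, 0.179, 0.002, 0.0]
force: [-1.3, 2.3, 5.2]
width: 0.0502
grasp_force: 25.1
clock: 22.72
eef_pos: [0.4315, 0.0148, 0.1351]
ee_rot: [0.984, 0.179, 0.002, 0.001]
force: [-0.4, 1.0, -0.5]
width: 0.0498
grasp_force: 26.0
[16.1804 -5.9997  0.5586]
```

```bash
python3 -m creep '[[[3.5,-1.3,0,0,0,0],[7,-2.6,0,0,0,0],[10.5,-3.9,0,0,0,0],[14,-5.2,0,0,0,0],[16.1,-6,0,0,0,0],[16.1,-6,0,0,0,0],[16.1,-6,2,0,0,0],[16.1,-6,4,0,0,0],[16.1,-6,6,0,0,0],[16.1,-6,7,0,0,0],[16.1,-6,7,0,0,0],[16.1,-6,7,0,0,0]]]' && python3 -m creep '[[[0,0,0.2,0,0,0],[0,0,0.5,0,0,0],[0,0,0.8,0,0,0],[0,0,1.0,0,0,0],[0,0,1.0,0,0,0],[0,0,1.0,0,0,0]]]'
```

```text
clock: 23.72
eef_pos: [0.5586, 0.1275, 0.0623]
ee_rot: [0.984, 0.179, -0.001, -0.0]
force: [-0.1, -0.0, 0.3]
width: 0.0503
grasp_force: 26.1
clock: 24.22
eef_pos: [0.561, 0.1283, 0.055]
ee_rot: [0.984, 0.179, 0.002, -0.0]
force: [-0.5, 0.4, 8.0]
width: 0.0498
grasp_force: 26.8
```

Contact at 8 N. Release and retreat for a final look.

```bash
python3 -m creep '[[[0,0,0,0,0,0],[0,0,0,0,0,0],[0,0,0,0,0,0],[0,0,0,0,0,0],[0,0,0,0,0,0],[0,0,0,0,0,0],[0,0,0,0,0,0],[0,0,0,0,0,0]]]' 1 && python3 -m creep '[[[0,0,-2,0,0,0],[0,0,-5,0,0,0],[0,0,-9,0,0,0],[0,0,-13,0,0,0],[0,0,-17,0,0,0],[-8,-6,-23,0,0,0],[-8,-6,-26,0,0,0],[-8,-6,-26,0,0,0],[-8,-6,-26,0,0,0],[-8,-6,-26,0,0,0],[-8,-6,-26,0,0,0]]]' && python3 - <<'E'
from h import *
s=monitor.read_state();q=imaging.camera_params('wrist');p,d=imaging.camera('wrist');b,_=imaging.camera('scene')
np.savez('pics/w9.npz',p=p,d=d,T=q['cam_to_world'])
i=np.hstack([cv2.resize(p[60:260,140:350],(420,400)),cv2.resize(b[180:330,130:340],(380,271))[:271] if 0 else cv2.resize(b[180:330,140:310],(380,400))])
cv2.imwrite('pics/w9.png',i[:,:,::-1]);print(s['eef_pos'])
print(project(q,[[.5615,.1283,.074],[.4005,.161,.04],[.56,.307,.059],[.5615,.1283,.008],[.4005,.161,.008],[.56,.307,.008]],True))
E
```

```text
clock: 24.88
eef_pos: [0.5595, 0.1279, 0.0529]
ee_rot: [0.984, 0.179, -0.0, -0.0]
force: [-0.6, 0.3, -0.2]
width: 0.0851
grasp_force: 0.0
clock: 25.8
eef_pos: [0.4639, 0.1559, 0.3132]
ee_rot: [0.984, 0.18, 0.001, 0.0]
force: [0.1, -1.0, -0.1]
width: 0.0855
grasp_force: 0.0
[0.4639 0.1559 0.3132]
[[324.4381 110.5024]
 [252.4674 215.7985]
 [184.7939  63.4199]
 [317.017  111.1847]
 [253.8492 209.0548]
 [194.5045  68.8436]]
```

View pics/w9.png

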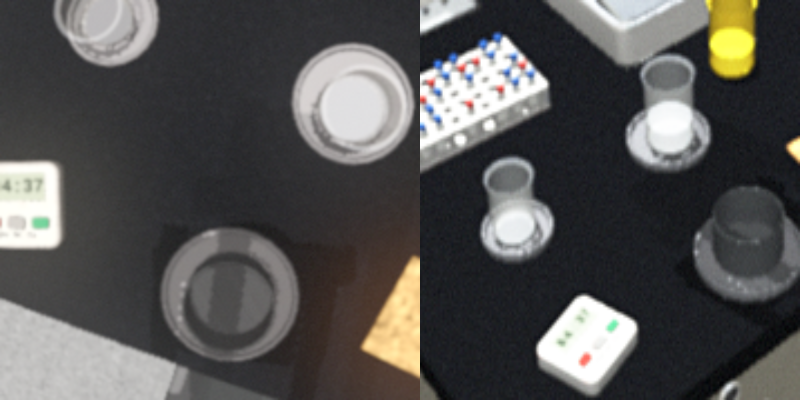

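All three vessels stand upright within their rims: smaller beaker at crop (105,22), larger beaker at (353,105) and dish at (230,293). The timer and rack are where they were.

```bash
python3 -c "
from bench import ticket; print(ticket.close_job())"
```

```text
the job is handed in; nothing more can be done
None
```

I handed the job in at about 26 s: the final pictures show the steel dish on the widest stand, the larger beaker on the middle stand and the smaller beaker on the narrowest, all upright and released, but the hand-in returned no verdict.

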